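# Clear the rubbish off the pipette bench

### The arm

A 6-joint arm with a two-finger parallel gripper is mounted at the origin on the work surface. World frame = base frame: x ahead of the robot, y to its left, z up, the work surface at z = 0. Lengths are in m, angles in rad, forces in N, time in s.
With the tool pointing down it reaches from about 0.15 to 0.775 m from the base axis. Payload 6.1 kg.
Tool frame: the origin (TCP) lies at the very end of the fingers, on their centre line; the grasp point (between the pads) lies 19 mm behind it; z points along the fingers, y is the line along which they close (so a half turn about z gives the same grasp; the last joint's range is limited). The gripper opens to 85 mm and grips with 20 to 120 N. Pads are 22 mm wide; open, the fingers measure 114 mm over their backs; the gripper's body (76 mm by 85 mm) begins 54 mm behind the grasp point. The pads swing forward as they close: fully open they stand 13 mm farther back than shut.
Start: joints at [-1.161, 0.126, -0.04, 1.405, 0, 1.571], TCP at [0.209, -0.482, 0.231] pointing down, gripper open.
Joint ranges: [-2.72, 2.72], [-0.95, 1.95], [-1.27, 1.35], [-1.78, 2.02], [-1.46, 1.47], [-3.14, 3.14]. Speed limits (rad/s): [2.39, 2.39, 3.01, 3.14, 3.14, 3.14].

### API

Orientations are given as a unit quaternion [x, y, z, w].
In Python, from bench import arm gives the robot as it stands.
- The arm moves only by the tool move_arm, never from a script. Its argument "series" is a list of rows, each an object of numbers: "tx", "ty", "tz": the shift along the world's x, y, z in m; "twist": the turn about the world's z in rad; "grip": the opening, from 0 (shut) to 1 (fully open). In form: [{"tx": .., "ty": .., "tz": .., "twist": .., "grip": ..}, ...]. A call has 1 to 12 rows; each row is the pose to reach, as a shift and turn from the pose commanded when the call began; what a row does not reach only later rows make up. A row lasts 1/12 s, in which the tool goes at most 41.7 mm and 7.16 degrees, less where a joint would pass 70% of its speed; a pose out of reach is approached as far as the arm can. A call with a gripper value outside its range is refused whole. The fingers move at their own pace and stop on an object; "force" is the grip in N (left out, the last holds). Time passes only in rows, so rows that repeat a pose let the fingers close. It gives the time, the measured TCP pose, the force, the opening and the grip force at its end, in the units of the state.
- arm.read_state(): the state, without advancing time (a new reading comes with each control period).
- arm.read_camera(name): name is "scene" or "top" or "wrist"; returns the picture (480x640x3 uint8, blue, green, red); there is no depth.
- arm.calibration(name): a dict with "camera_matrix" (3x3 intrinsics, pixels), "R" (3x3) and "t" (3): a world point X has camera coordinates R X + t. Camera axes: x right, y down, z forward; pixel columns grow to the right and rows downward; lengths in m; the calibration is good to about 2 mm. A picture is of the moment at which its call begins: read the wrist's pose just before it. calibration takes no time and is no camera call; for the wrist camera it gives the pose at the moment of the call.
- arm.close_job(): hands the job in; it is judged then, once.
The state is a dict: "time": time; "joint_pos": joint angles; "joint_velocities": joint speeds; "tau": joint torques, N m; "eef_pos": TCP position; "ee_rot": TCP orientation; "contact_force": force on the tool from outside, world axes, zero at the start; "torque": the same for the moment, N m; "grip_width": finger opening in m; "grasp_force": force on a finger pad.
Only numpy, scipy, OpenCV 4.12 (cv2) and the standard library are available. Lean on these libraries where they do the work, as an engineer would, in place of code of your own. Each camera call takes 0.05 s, during which the arm holds its last target. There are 200 camera calls.

### The job

Clear the rubbish off the bench: put the crumpled paper ball and the broken-off piece of blue tip rack into the round white waste tub (the white oblong tray is not a bin). Leave the pipette lying where it is.

Things in the scene. Friction and masses are not known exactly. Their poses are not given: they have to be found in the camera images.
- paper_ball: crumpled ball of off-white paper lying alone on the dark bench, chunky, about 45 mm across to look at; under the loose creases its firm core is eight-sided seen from above, 40 mm across opposite flats (its own x and y axes each pass through flats; flats every 45 degrees; it can be gripped at any yaw) and 46 mm tall, stiff, 10 to 25 g. Origin at its centre, 23 mm above the bench; z up at the start.
- rack_piece: broken-off piece of a blue plastic tip rack, a stiff upside-down channel with rows of small dark holes on top: 60 mm long along its x axis, 32 mm wide along its y axis, 30 mm tall, 20 to 45 g. Origin at its centre, 15 mm above the bench; z up at the start. (The complete tip boxes on the far side of the bench, the tube rack and the blue basket of pipettes are not rubbish.)
- waste_tub: round white open waste tub, empty, fixed to the bench: 184 mm over the rim, about 165 mm clear inside at the mouth and 150 mm at the floor, 130 mm tall, floor 6 mm thick. Origin at the centre of its underside, on the bench; z up. It stands on one side of the work and a white oblong tray (184 x 114 mm, 35 mm tall) on the other side; which side varies.
- pipette: hand pipette lying on the bench beyond the rubbish, navy body with white parts, about 241 mm long along its own y axis (tip to -y), 30 mm wide (a 39 mm wide finger hook near its head), 29 mm tall. Origin on its underside near the middle. It must stay where it is.

How it is judged:
By the outcome, as a careful person would: the job done as asked, in the order asked, and still so for the second after the job is handed in, with the robot touching nothing.
It also fails if it takes over 51 s, if anything falls off the work surface, if the arm or the gripper's body presses on something with over 40 N, if the wrist force passes 120 N, or if a joint passes its speed limit or range.

## Working session

There is one attempt and no reset: what is moved stays moved. The work goes in short steps, Python scripts to look and compute and a tool call to move; the robot and the scene stay as the last step left them, time stands still between calls to the robot, and variables do not carry over. Pictures are saved under pics/ and viewed, at most 10 in all, crops included, and the job is handed in when it is done.

Besides the shell and the picture viewer there is one more tool, called after "Emit:" as a command line: name --argument value ..., lists and objects as JSON in quotes. move_arm: Moves the arm, as the interface text tells. Its arguments: {"type":"object","properties":{"series":{"type":"array","items":{"type":"object","properties":{"tx":{"type":"number"},"ty":{"type":"number"},"tz":{"type":"number"},"twist":{"type":"number"},"grip":{"type":"number"}}}},"force":{"type":"number"}},"required":["series"]}

```bash
mkdir -p pics; python3 - <<'E'
from bench import arm
import cv2,numpy as np
s=arm.read_state();print(s['eef_pos'],s['ee_rot'],s['time'],s['grip_width'])
for n in("top","scene"):
    cv2.imwrite(f"pics/{n}0.png",arm.read_camera(n)); c=arm.calibration(n);print(n,c)
E
```

```text
[ 0.20902545 -0.48116108  0.2305101 ] [ 9.79079818e-01  2.03474950e-01 -1.61207222e-04 -7.93343695e-04] 0.0 0.08576345304826757
top {'camera_matrix': array([[448.4194835 ,   0.        , 318.42081336],
       [  0.        , 448.4194835 , 228.3440571 ],
       [  0.        ,   0.        ,   1.        ]]), 'R': array([[-0.02162489, -0.99947824,  0.02399191],
       [-0.99770732,  0.02003486, -0.06464287],
       [ 0.06412847, -0.0253348 , -0.99762001]]), 't': array([-0.02046516,  0.5781649 ,  0.91012421])}
scene {'camera_matrix': array([[467.17698217,   0.        , 320.55248085],
       [  0.        , 467.17698217, 229.51751928],
       [  0.        ,   0.        ,   1.        ]]), 'R': array([[-0.79404653,  0.60784592, -0.00366841],
       [ 0.50976053,  0.66260316, -0.54872693],
       [-0.33111073, -0.43758473, -0.8359936 ]]), 't': array([ 0.43413526, -0.25819583,  1.04226408])}
```

View pics/top0.png

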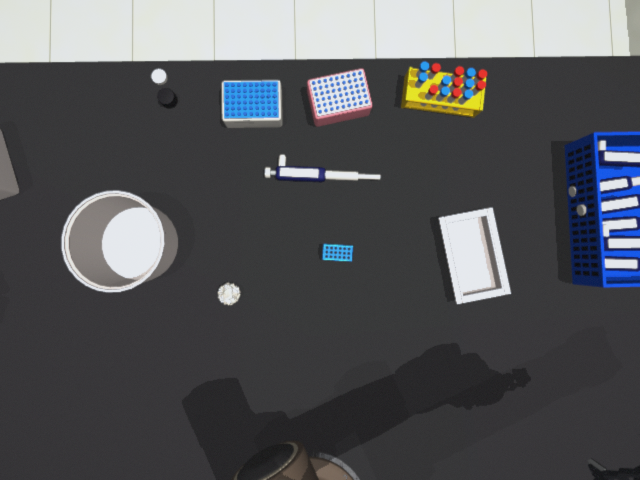

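View pics/scene0.png

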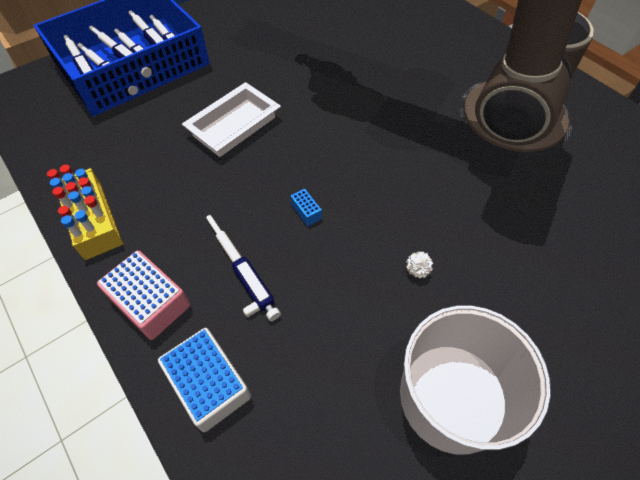

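The top view shows the tub rim centred near (113,241), the ball at (229,294), the rack piece at (338,253), the pipette around (325,174) and the tray at (475,255). The scene view agrees: ball (420,265), rack piece (306,206), tub rim (476,379).

```bash
cat > h.py <<'E'
import numpy as np,cv2
def ray(c,p,z):
    d=c['R'].T@np.linalg.inv(c['camera_matrix'])@np.array([p[0],p[1],1.]); o=-c['R'].T@c['t']
    return (o+d*(z-o[2])/d[2])
def blob(m,x0,y0,x1,y1):
    k=np.zeros_like(m);k[y0:y1,x0:x1]=m[y0:y1,x0:x1]
    return max(cv2.findContours(k,cv2.RETR_EXTERNAL,cv2.CHAIN_APPROX_NONE)[0],key=cv2.contourArea)
def blue(im): 
    return cv2.morphologyEx(cv2.inRange(cv2.cvtColor(im,cv2.COLOR_BGR2HSV),(90,120,60),(125,255,255)),cv2.MORPH_CLOSE,np.ones((5,5)))
def white(im): return cv2.inRange(im,(110,)*3,(255,)*3)
E
python3 - <<'E'
from bench import arm
from h import *
for n,rb,bb,tb in(("top",(305,230,370,275),(205,270,255,320),(50,180,190,300)),("scene",(280,180,335,235),(395,245,445,290),(395,300,555,455))):
    im=cv2.imread(f"pics/{n}0.png");c=arm.calibration(n)
    b=cv2.minEnclosingCircle(blob(white(im),*bb));print(n,'ball',b,ray(c,b[0],.025))
    r=cv2.minAreaRect(blob(blue(im),*rb))
    P=np.array([ray(c,p,.03) for p in cv2.boxPoints(r)]);print('rack',r,P.mean(0),'\n',P[:,:2])
    for a in (P[1]-P[0],P[2]-P[1]):print(np.linalg.norm(a),np.arctan2(a[1],a[0]))
t=arm.calibration("top");s=arm.calibration("scene")
W=[ray(t,p,.13)[:2] for p in((113,191),(113,291),(63,241),(164,241))]; print('tub',W,cv2.minEnclosingCircle(np.float32(W)))
W=[ray(s,p,.13)[:2] for p in((404,365),(549,385),(476,309),(476,447))]; print(cv2.fitEllipse(np.float32(W+W[:1])) if 0 else cv2.minEnclosingCircle(np.float32(W)))
print('pip',ray(t,(267,173),.015),ray(t,(380,177),.01), ray(t,(282,156),.015))
im=arm.read_camera("wrist");cv2.imwrite("pics/w0.png",im)
E
```

```text
top ball ((228.5, 293.5), 11.510964393615723) [0.44840909 0.15301109 0.025     ]
rack ((337.0497131347656, 252.0552520751953), (30.58924102783203, 16.9239444732666), 3.012787342071533) [ 0.52764368 -0.06925976  0.03      ] 
 [[ 0.51274827 -0.03678551]
 [ 0.54715049 -0.03936316]
 [ 0.54255749 -0.10181332]
 [ 0.50811845 -0.09907703]]
0.03449865316167364 -0.07478717548943874
0.062618834704949 -1.6442107788668163
scene ball ((419.24468994140625, 264.20477294921875), 13.62697696685791) [0.45041896 0.15403654 0.025     ]
rack ((305.7388000488281, 206.32406616210938), (37.32916259765625, 21.736507415771484), 53.61564636230469) [ 0.53390529 -0.06233976  0.03      ] 
 [[ 0.55188551 -0.10021791]
 [ 0.50750414 -0.10508652]
 [ 0.51695408 -0.02362501]
 [ 0.55927745 -0.02042959]]
0.044647603905828656 -3.032330131765156
0.08200779681493517 1.4553076330558437
tub [array([0.64580433, 0.34139262]), array([0.46562534, 0.34001113]), array([0.55691607, 0.42951613]), array([0.55318135, 0.24961556])] ((0.5557226538658142, 0.3396776616573334), 0.09019794315099716)
((0.5606124401092529, 0.3448619246482849), 0.0911441519856453)
pip [0.69600536 0.07243832 0.015     ] [ 0.68434674 -0.16532505  0.01      ] [0.73150401 0.0405291  0.015     ]
```

Emit:
move_arm --series '[{"tx": 0.165,"ty": 0.437,"tz": 0,"twist": 1.086,"grip": 1},{"tx": 0.165,"ty": 0.437,"tz": 0,"twist": 1.086,"grip": 1},{"tx": 0.165,"ty": 0.437,"tz": 0,"twist": 1.086,"grip": 1},{"tx": 0.165,"ty": 0.437,"tz": 0,"twist": 1.086,"grip": 1},{"tx": 0.165,"ty": 0.437,"tz": 0,"twist": 1.086,"grip": 1},{"tx": 0.165,"ty": 0.437,"tz": 0,"twist": 1.086,"grip": 1},{"tx": 0.165,"ty": 0.437,"tz": 0,"twist": 1.086,"grip": 1},{"tx": 0.165,"ty": 0.437,"tz": 0,"twist": 1.086,"grip": 1},{"tx": 0.165,"ty": 0.437,"tz": 0,"twist": 1.086,"grip": 1},{"tx": 0.165,"ty": 0.437,"tz": 0,"twist": 1.086,"grip": 1},{"tx": 0.165,"ty": 0.437,"tz": 0,"twist": 1.086,"grip": 1},{"tx": 0.165,"ty": 0.437,"tz": 0,"twist": 1.086,"grip": 1}]'

```text
time: 1.15
eef_pos: [0.3752, -0.0398, 0.2312]
ee_rot: [0.731, 0.683, 0.001, -0.0]
contact_force: [-0.5, -0.7, 0.4]
grip_width: 0.0855
grasp_force: 0.0
```

Emit:
move_arm --series '[{"tx": 0.074,"ty": 0.193,"tz": -0.1,"grip": 1},{"tx": 0.074,"ty": 0.193,"tz": -0.1,"grip": 1},{"tx": 0.074,"ty": 0.193,"tz": -0.1,"grip": 1},{"tx": 0.074,"ty": 0.193,"tz": -0.1,"grip": 1},{"tx": 0.074,"ty": 0.193,"tz": -0.1,"grip": 1},{"tx": 0.074,"ty": 0.193,"tz": -0.1,"grip": 1},{"tx": 0.074,"ty": 0.193,"tz": -0.1,"grip": 1},{"tx": 0.074,"ty": 0.193,"tz": -0.1,"grip": 1}]'

```text
validation failed for argument at $.se...
```

```bash
python3 - <<'E'
from bench import arm
from h import *
s=arm.read_state();print(s['eef_pos'],s['joint_pos'])
c=arm.calibration("wrist");im=arm.read_camera("wrist");cv2.imwrite("pics/w1.png",im)
b=cv2.minEnclosingCircle(max(cv2.findContours(white(im),0,1)[0],key=cv2.contourArea));print(b,ray(c,b[0],.03))
E
```

```text
[ 0.37523647 -0.03979579  0.23115573] [-0.10708876 -0.15348479 -0.31472471  1.40914771  0.00182412  1.53210977]
((319.5, 229.0), 393.0920104980469) [ 0.36810139 -0.05867012  0.03      ]
```

View pics/w1.png

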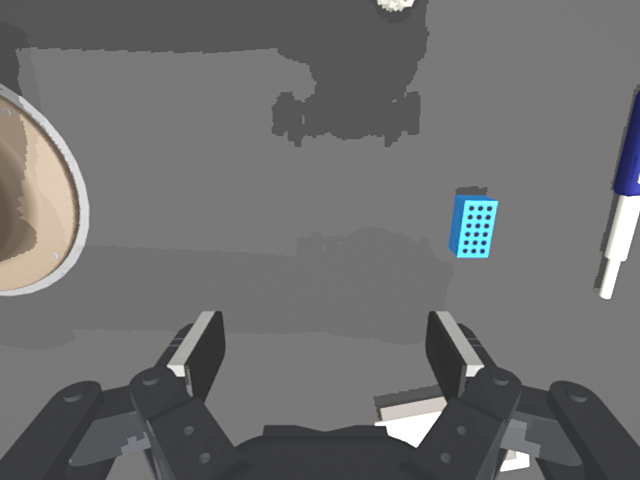

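The move was refused, because "twist" is required in every row. The wrist view shows the ball at the top edge (395,3), the rack piece at (477,228) and the pipette at the right edge.

Emit:
move_arm --series '[{"tx": 0.074,"ty": 0.193,"tz": -0.1,"twist": 0,"grip": 1},{"tx": 0.074,"ty": 0.193,"tz": -0.1,"twist": 0,"grip": 1},{"tx": 0.074,"ty": 0.193,"tz": -0.1,"twist": 0,"grip": 1},{"tx": 0.074,"ty": 0.193,"tz": -0.1,"twist": 0,"grip": 1},{"tx": 0.074,"ty": 0.193,"tz": -0.1,"twist": 0,"grip": 1},{"tx": 0.074,"ty": 0.193,"tz": -0.1,"twist": 0,"grip": 1},{"tx": 0.074,"ty": 0.193,"tz": -0.1,"twist": 0,"grip": 1},{"tx": 0.074,"ty": 0.193,"tz": -0.1,"twist": 0,"grip": 1}]'

```text
time: 1.87
eef_pos: [0.4478, 0.148, 0.1302]
ee_rot: [0.733, 0.68, -0.001, -0.0]
contact_force: [-1.4, -0.9, 0.3]
grip_width: 0.0856
grasp_force: 0.0
```

```bash
python3 - <<'E'
from bench import arm
from h import *
s=arm.read_state();print(s['eef_pos'],s['joint_pos'])
c=arm.calibration("wrist");im=arm.read_camera("wrist");cv2.imwrite("pics/w2.png",im)
m=cv2.inRange(im,(165,)*3,(255,)*3); m[300:]=0
for k in cv2.findContours(cv2.morphologyEx(m,cv2.MORPH_CLOSE,np.ones((9,9))),0,1)[0]:
    if cv2.contourArea(k)>500:
        b=cv2.minEnclosingCircle(k);print(b,ray(c,b[0],.025))
E
```

```text
[0.44778129 0.1480257  0.13021716] [ 3.19613411e-01  4.82355917e-02 -3.47272896e-01  1.17810345e+00
 -5.53187547e-04  1.96450387e+00]
((326.4488525390625, 232.99432373046875), 32.15239715576172) [0.44866436 0.15326303 0.025     ]
((503.0, 18.5), 137.2526092529297) [0.56612338 0.28202785 0.025     ]
```

View pics/w2.png

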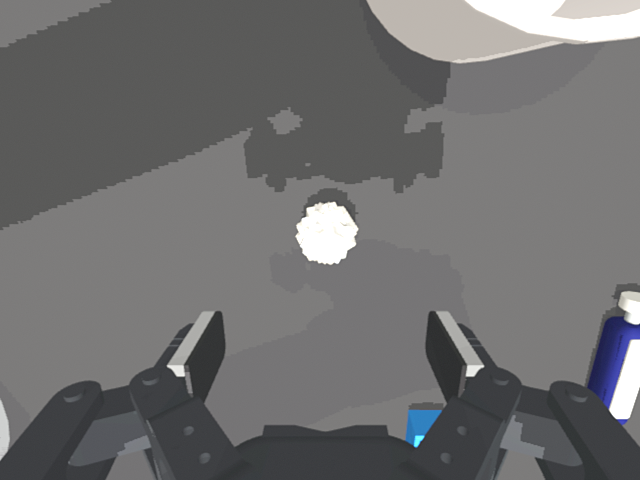

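The wrist view has the ball at (326,233), in line between the fingers, with the tub wall clear above it. I'll descend and grip.

Emit:
move_arm --series '[{"tx": 0.001,"ty": 0.005,"tz": -0.03,"twist": 0,"grip": 1},{"tx": 0.001,"ty": 0.005,"tz": -0.06,"twist": 0,"grip": 1},{"tx": 0.001,"ty": 0.005,"tz": -0.085,"twist": 0,"grip": 1},{"tx": 0.001,"ty": 0.005,"tz": -0.105,"twist": 0,"grip": 1},{"tx": 0.001,"ty": 0.005,"tz": -0.118,"twist": 0,"grip": 1},{"tx": 0.001,"ty": 0.005,"tz": -0.125,"twist": 0,"grip": 1},{"tx": 0.001,"ty": 0.005,"tz": -0.125,"twist": 0,"grip": 1},{"tx": 0.001,"ty": 0.005,"tz": -0.125,"twist": 0,"grip": 0.2},{"tx": 0.001,"ty": 0.005,"tz": -0.125,"twist": 0,"grip": 0.2},{"tx": 0.001,"ty": 0.005,"tz": -0.125,"twist": 0,"grip": 0.2},{"tx": 0.001,"ty": 0.005,"tz": -0.125,"twist": 0,"grip": 0.2},{"tx": 0.001,"ty": 0.005,"tz": -0.125,"twist": 0,"grip": 0.2}]' --force 30

```text
time: 2.92
eef_pos: [0.4503, 0.1535, 0.008]
ee_rot: [0.733, 0.68, 0.001, 0.001]
contact_force: [-0.9, -2.1, 7.0]
grip_width: 0.0526
grasp_force: 30.4
```

Emit:
move_arm --series '[{"tx": 0,"ty": 0,"tz": 0,"twist": 0,"grip": 0.2},{"tx": 0,"ty": 0,"tz": 0,"twist": 0,"grip": 0.2},{"tx": 0,"ty": 0,"tz": 0,"twist": 0,"grip": 0.2},{"tx": 0,"ty": 0,"tz": 0,"twist": 0,"grip": 0.2},{"tx": 0,"ty": 0,"tz": 0,"twist": 0,"grip": 0.2}]'

```text
time: 3.33
eef_pos: [0.4502, 0.1535, 0.008]
ee_rot: [0.733, 0.68, 0.001, 0.001]
contact_force: [-1.2, -2.3, 6.7]
grip_width: 0.0525
grasp_force: 30.4
```

```bash
python3 - <<'E'
from bench import arm
import cv2,numpy as np
w=arm.read_camera("wrist");t=arm.read_camera("scene")
t=cv2.resize(t[150:350,320:520],(480,480));print(arm.read_state()['eef_pos'])
cv2.imwrite("pics/g1.png",cv2.resize(np.hstack([w,t]),(800,343)))
E
```

```text
[0.45026098 0.15352121 0.00800963]
```

View pics/g1.png

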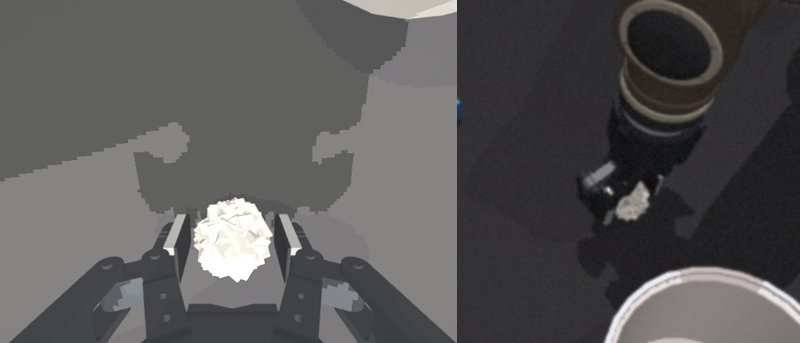

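The ball sits between the pads with gaps on both sides. The pads swing forward as they close, and they have met the bench, which explains the 7 N upward force. I'll rise 11 mm and let them close.

Emit:
move_arm --series '[{"tx": -0.001,"ty": 0,"tz": 0.006,"twist": 0,"grip": 0.65},{"tx": -0.001,"ty": 0,"tz": 0.011,"twist": 0,"grip": 0.65},{"tx": -0.001,"ty": 0,"tz": 0.011,"twist": 0,"grip": 0.2},{"tx": -0.001,"ty": 0,"tz": 0.011,"twist": 0,"grip": 0.2},{"tx": -0.001,"ty": 0,"tz": 0.011,"twist": 0,"grip": 0.2},{"tx": -0.001,"ty": 0,"tz": 0.011,"twist": 0,"grip": 0.2},{"tx": -0.001,"ty": 0,"tz": 0.011,"twist": 0,"grip": 0.2},{"tx": -0.001,"ty": 0,"tz": 0.011,"twist": 0,"grip": 0.2}]'

```text
time: 4.1
eef_pos: [0.4488, 0.1537, 0.0194]
ee_rot: [0.733, 0.68, 0.001, 0.0]
contact_force: [-4.5, -3.9, 13.3]
grip_width: 0.0515
grasp_force: 28.7
```

Emit:
move_arm --series '[{"tx": 0,"ty": 0,"tz": 0.02,"twist": 0,"grip": 0.2},{"tx": 0,"ty": 0,"tz": 0.04,"twist": 0,"grip": 0.2},{"tx": 0,"ty": 0,"tz": 0.07,"twist": 0,"grip": 0.2},{"tx": 0,"ty": 0,"tz": 0.07,"twist": 0,"grip": 0.2},{"tx": 0,"ty": 0,"tz": 0.07,"twist": 0,"grip": 0.2}]'

```text
time: 4.52
eef_pos: [0.4497, 0.1541, 0.0895]
ee_rot: [0.733, 0.68, 0.002, 0.001]
contact_force: [0.3, -0.2, -0.1]
grip_width: 0.0516
grasp_force: 31.3
```

```bash
python3 - <<'E'
from bench import arm
import cv2,numpy as np
w=arm.read_camera("wrist");t=arm.read_camera("scene")
t=cv2.resize(t[150:350,320:520],(480,480));print(arm.read_state()['eef_pos'])
cv2.imwrite("pics/g2.png",cv2.resize(np.hstack([w,t]),(800,343)))
E
```

```text
[0.44802337 0.15347208 0.08713472]
```

View pics/g2.png

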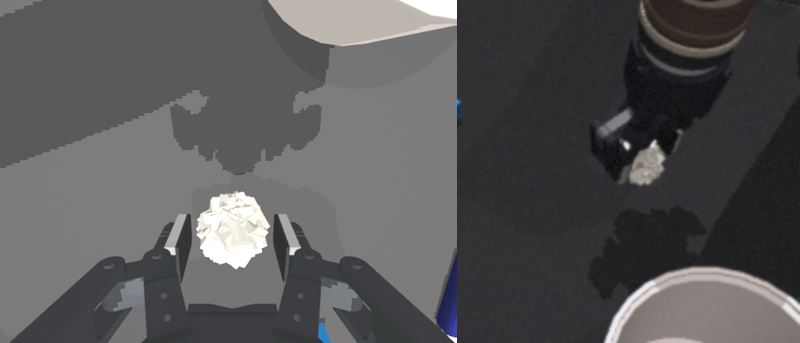

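The ball has come up with the gripper: it holds the same place between the pads, clear of the bench. Now I'll lift and carry it over the tub.

Emit:
move_arm --series '[{"tx": 0,"ty": 0,"tz": 0.04,"twist": 0,"grip": 0.2},{"tx": 0,"ty": 0,"tz": 0.08,"twist": 0,"grip": 0.2},{"tx": 0,"ty": 0,"tz": 0.12,"twist": 0,"grip": 0.2},{"tx": 0.01,"ty": 0.02,"tz": 0.15,"twist": 0,"grip": 0.2},{"tx": 0.028,"ty": 0.05,"tz": 0.15,"twist": 0,"grip": 0.2},{"tx": 0.046,"ty": 0.08,"tz": 0.15,"twist": 0,"grip": 0.2},{"tx": 0.063,"ty": 0.11,"tz": 0.15,"twist": 0,"grip": 0.2},{"tx": 0.08,"ty": 0.14,"tz": 0.15,"twist": 0,"grip": 0.2},{"tx": 0.095,"ty": 0.165,"tz": 0.15,"twist": 0,"grip": 0.2},{"tx": 0.108,"ty": 0.187,"tz": 0.15,"twist": 0,"grip": 0.2},{"tx": 0.108,"ty": 0.187,"tz": 0.15,"twist": 0,"grip": 0.2},{"tx": 0.108,"ty": 0.187,"tz": 0.15,"twist": 0,"grip": 0.2}]'

```text
time: 5.62
eef_pos: [0.5559, 0.3412, 0.2344]
ee_rot: [0.733, 0.681, -0.002, -0.0]
contact_force: [0.2, -0.2, 0.1]
grip_width: 0.0515
grasp_force: 31.6
```

```bash
python3 - <<'E'
from bench import arm
import cv2,numpy as np
w=arm.read_camera("wrist");t=arm.read_camera("scene")
s=arm.read_state();print(s['eef_pos'],s['grip_width'])
cv2.imwrite("pics/g3.png",cv2.resize(np.hstack([w,t]),(800,300)))
E
```

```text
[0.55559421 0.33980937 0.23618889] 0.051280397178598676
```

View pics/g3.png

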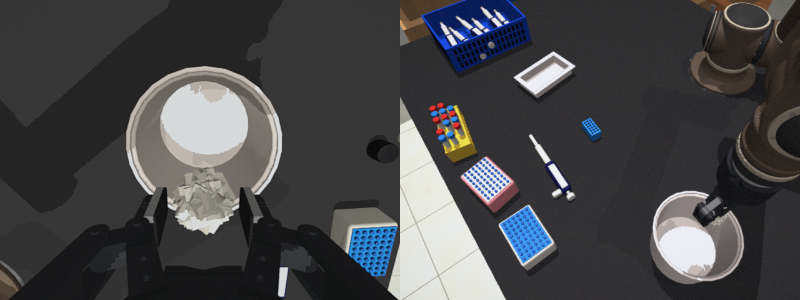

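The ball is held and centred over the tub mouth, so I'll lower it inside and release.

Emit:
move_arm --series '[{"tx": 0,"ty": 0,"tz": -0.035,"twist": 0,"grip": 0.2},{"tx": 0,"ty": 0,"tz": -0.07,"twist": 0,"grip": 0.2},{"tx": 0,"ty": 0,"tz": -0.105,"twist": 0,"grip": 0.2},{"tx": 0,"ty": 0,"tz": -0.125,"twist": 0,"grip": 0.2},{"tx": 0,"ty": 0,"tz": -0.13,"twist": 0,"grip": 0.2},{"tx": 0,"ty": 0,"tz": -0.13,"twist": 0,"grip": 0.9},{"tx": 0,"ty": 0,"tz": -0.13,"twist": 0,"grip": 0.9},{"tx": 0,"ty": 0,"tz": -0.13,"twist": 0,"grip": 0.9},{"tx": 0,"ty": 0,"tz": -0.13,"twist": 0,"grip": 0.9},{"tx": 0,"ty": 0,"tz": -0.13,"twist": 0,"grip": 0.9},{"tx": 0,"ty": 0,"tz": -0.1,"twist": 0,"grip": 0.9},{"tx": 0,"ty": 0,"tz": -0.06,"twist": 0,"grip": 0.9}]'

```text
time: 6.72
eef_pos: [0.5545, 0.3395, 0.1748]
ee_rot: [0.733, 0.68, -0.003, -0.001]
contact_force: [1.0, 0.8, 0.2]
grip_width: 0.0766
grasp_force: 0.0
```

Emit:
move_arm --series '[{"tx": 0,"ty": 0,"tz": 0.04,"twist": 0,"grip": 1},{"tx": 0,"ty": 0,"tz": 0.08,"twist": 0,"grip": 1},{"tx": 0,"ty": -0.03,"tz": 0.08,"twist": 0,"grip": 1},{"tx": -0.002,"ty": -0.07,"tz": 0.08,"twist": 0,"grip": 1},{"tx": -0.004,"ty": -0.11,"tz": 0.08,"twist": 0,"grip": 1},{"tx": -0.007,"ty": -0.15,"tz": 0.08,"twist": 0,"grip": 1},{"tx": -0.01,"ty": -0.19,"tz": 0.08,"twist": 0,"grip": 1},{"tx": -0.014,"ty": -0.23,"tz": 0.06,"twist": 0,"grip": 1},{"tx": -0.018,"ty": -0.268,"tz": 0.04,"twist": 0,"grip": 1},{"tx": -0.022,"ty": -0.305,"tz": 0.01,"twist": 0,"grip": 1},{"tx": -0.026,"ty": -0.34,"tz": 0,"twist": 0,"grip": 1},{"tx": -0.026,"ty": -0.34,"tz": 0,"twist": 0,"grip": 1}]'

```text
time: 7.72
eef_pos: [0.5279, -0.0042, 0.175]
ee_rot: [0.735, 0.678, -0.002, -0.001]
contact_force: [0.5, 0.3, 0.2]
grip_width: 0.0853
grasp_force: 0.0
```

```bash
python3 - <<'E'
from bench import arm
from h import *
s=arm.read_state();print(s['eef_pos'],s['time'])
c=arm.calibration("wrist");w=arm.read_camera("wrist");t=arm.read_camera("scene")
m=blue(w); m[330:]=0
for k in cv2.findContours(m,0,1)[0]:
    if cv2.contourArea(k)>500:
        r=cv2.minAreaRect(k);print(r,ray(c,r[0],.02));P=[ray(c,p,.03) for p in cv2.boxPoints(r)]
        for a in(P[1]-P[0],P[2]-P[1]):print(np.linalg.norm(a),np.arctan2(a[1],a[0]))
cv2.imwrite("pics/g4.png",cv2.resize(np.hstack([w,t]),(800,300)))
E
```

```text
[ 0.52792706 -0.00418148  0.1750078 ] 7.7167
((331.5, 288.5), (71.0, 37.0), 90.0) [ 0.52800898 -0.06872172  0.02      ]
0.0322122651217476 -0.07813508364148214
0.0708199342526674 -1.6275375684146662
((515.9991455078125, 195.0050048828125), (41.602783203125, 122.94690704345703), 9.366511344909668) [0.69102325 0.00676372 0.02      ]
0.10046368200598219 1.4827650954487035
0.033222852051147146 -0.23185754946103046
```

View pics/g4.png

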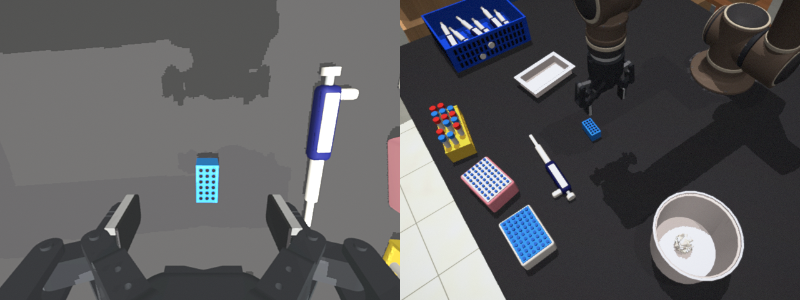

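The scene view shows the ball lying on the tub floor. The rack piece, at wrist-view pixel (207,180), measures (0.528, -0.069) and lines up with the fingers. Next I'll grip it.

Emit:
move_arm --series '[{"tx": 0,"ty": -0.035,"tz": -0.01,"twist": 0,"grip": 1},{"tx": 0,"ty": -0.06,"tz": -0.035,"twist": 0,"grip": 1},{"tx": 0,"ty": -0.065,"tz": -0.07,"twist": 0,"grip": 1},{"tx": 0,"ty": -0.065,"tz": -0.1,"twist": 0,"grip": 1},{"tx": 0,"ty": -0.065,"tz": -0.125,"twist": 0,"grip": 1},{"tx": 0,"ty": -0.065,"tz": -0.145,"twist": 0,"grip": 1},{"tx": 0,"ty": -0.065,"tz": -0.158,"twist": 0,"grip": 1},{"tx": 0,"ty": -0.065,"tz": -0.166,"twist": 0,"grip": 1},{"tx": 0,"ty": -0.065,"tz": -0.166,"twist": 0,"grip": 0.8},{"tx": 0,"ty": -0.065,"tz": -0.166,"twist": 0,"grip": 0.6},{"tx": 0,"ty": -0.065,"tz": -0.166,"twist": 0,"grip": 0.5},{"tx": 0,"ty": -0.065,"tz": -0.166,"twist": 0,"grip": 0.5}]'

```text
time: 8.82
eef_pos: [0.5314, -0.0643, 0.0128]
ee_rot: [0.733, 0.68, 0.001, 0.001]
contact_force: [0.5, -0.1, 0.9]
grip_width: 0.0428
grasp_force: 0.0
```

Emit:
move_arm --series '[{"tx": 0,"ty": 0,"tz": 0,"twist": 0,"grip": 0.15},{"tx": 0,"ty": 0,"tz": 0,"twist": 0,"grip": 0.15},{"tx": 0,"ty": 0,"tz": 0,"twist": 0,"grip": 0.15},{"tx": 0,"ty": 0,"tz": 0,"twist": 0,"grip": 0.15},{"tx": 0,"ty": 0,"tz": 0,"twist": 0,"grip": 0.15},{"tx": 0,"ty": 0,"tz": 0,"twist": 0,"grip": 0.15}]' --force 40

```text
time: 9.32
eef_pos: [0.5312, -0.0646, 0.0126]
ee_rot: [0.733, 0.68, 0.001, 0.001]
contact_force: [0.0, 0.9, 5.6]
grip_width: 0.0316
grasp_force: 40.5
```

Gripped at 31.6 mm, which matches the piece's 32 mm width. Now to lift it and carry it to the tub.

Emit:
move_arm --series '[{"tx": 0,"ty": 0,"tz": 0.02,"twist": 0,"grip": 0.15},{"tx": 0,"ty": 0,"tz": 0.05,"twist": 0,"grip": 0.15},{"tx": 0,"ty": 0,"tz": 0.09,"twist": 0,"grip": 0.15},{"tx": 0,"ty": 0,"tz": 0.13,"twist": 0,"grip": 0.15},{"tx": 0,"ty": 0,"tz": 0.17,"twist": 0,"grip": 0.15},{"tx": 0,"ty": 0,"tz": 0.21,"twist": 0,"grip": 0.15},{"tx": 0,"ty": 0.02,"tz": 0.23,"twist": 0,"grip": 0.15},{"tx": 0.002,"ty": 0.055,"tz": 0.23,"twist": 0,"grip": 0.15},{"tx": 0.005,"ty": 0.09,"tz": 0.23,"twist": 0,"grip": 0.15},{"tx": 0.008,"ty": 0.125,"tz": 0.23,"twist": 0,"grip": 0.15},{"tx": 0.01,"ty": 0.16,"tz": 0.23,"twist": 0,"grip": 0.15},{"tx": 0.012,"ty": 0.195,"tz": 0.23,"twist": 0,"grip": 0.15}]'

```text
time: 10.32
eef_pos: [0.542, 0.1319, 0.2416]
ee_rot: [0.733, 0.68, 0.0, 0.0]
contact_force: [1.1, 0.2, -0.6]
grip_width: 0.031
grasp_force: 39.8
```

Emit:
move_arm --series '[{"tx": 0.002,"ty": 0.035,"tz": 0,"twist": 0,"grip": 0.15},{"tx": 0.004,"ty": 0.07,"tz": 0,"twist": 0,"grip": 0.15},{"tx": 0.007,"ty": 0.105,"tz": 0,"twist": 0,"grip": 0.15},{"tx": 0.01,"ty": 0.14,"tz": 0,"twist": 0,"grip": 0.15},{"tx": 0.013,"ty": 0.175,"tz": 0,"twist": 0,"grip": 0.15},{"tx": 0.014,"ty": 0.2,"tz": 0,"twist": 0,"grip": 0.15},{"tx": 0.014,"ty": 0.21,"tz": 0,"twist": 0,"grip": 0.15},{"tx": 0.014,"ty": 0.21,"tz": 0,"twist": 0,"grip": 0.15},{"tx": 0.014,"ty": 0.21,"tz": 0,"twist": 0,"grip": 0.15}]'

```text
time: 11.07
eef_pos: [0.556, 0.3401, 0.241]
ee_rot: [0.733, 0.68, -0.0, 0.0]
contact_force: [0.1, 0.5, -0.5]
grip_width: 0.0308
grasp_force: 39.8
```

```bash
python3 - <<'E'
from bench import arm
from h import *
s=arm.read_state();print(s['eef_pos'],s['time'],s['grip_width'])
w=arm.read_camera("wrist");t=arm.read_camera("scene")
cv2.imwrite("pics/g5.png",cv2.resize(np.hstack([w,t]),(800,300)))
E
```

```text
[0.55602497 0.3401378  0.24102899] 11.0667 0.030751682488377105
```

View pics/g5.png

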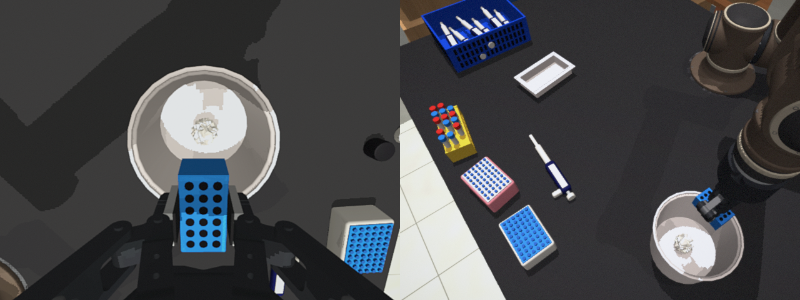

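The rack piece is held level over the tub, with the ball on the tub floor below it. I'll lower it, release and back off.

Emit:
move_arm --series '[{"tx": 0,"ty": 0,"tz": -0.035,"twist": 0,"grip": 0.15},{"tx": 0,"ty": 0,"tz": -0.07,"twist": 0,"grip": 0.15},{"tx": 0,"ty": 0,"tz": -0.105,"twist": 0,"grip": 0.15},{"tx": 0,"ty": 0,"tz": -0.125,"twist": 0,"grip": 0.15},{"tx": 0,"ty": 0,"tz": -0.13,"twist": 0,"grip": 0.15},{"tx": 0,"ty": 0,"tz": -0.13,"twist": 0,"grip": 0.9},{"tx": 0,"ty": 0,"tz": -0.13,"twist": 0,"grip": 0.9},{"tx": 0,"ty": 0,"tz": -0.13,"twist": 0,"grip": 0.9},{"tx": 0,"ty": 0,"tz": -0.13,"twist": 0,"grip": 0.9},{"tx": 0,"ty": 0,"tz": -0.13,"twist": 0,"grip": 0.9},{"tx": 0,"ty": 0,"tz": -0.1,"twist": 0,"grip": 0.9},{"tx": 0,"ty": 0,"tz": -0.06,"twist": 0,"grip": 0.9}]'

```text
time: 12.17
eef_pos: [0.5545, 0.3395, 0.1789]
ee_rot: [0.733, 0.68, -0.003, -0.001]
contact_force: [0.6, 0.3, 0.8]
grip_width: 0.0769
grasp_force: 0.0
```

Emit:
move_arm --series '[{"tx": 0,"ty": 0,"tz": 0.04,"twist": 0,"grip": 0.9},{"tx": 0,"ty": 0,"tz": 0.08,"twist": 0,"grip": 0.9},{"tx": -0.015,"ty": -0.03,"tz": 0.09,"twist": 0,"grip": 0.9},{"tx": -0.03,"ty": -0.06,"tz": 0.09,"twist": 0,"grip": 0.9},{"tx": -0.05,"ty": -0.09,"tz": 0.09,"twist": 0,"grip": 0.9},{"tx": -0.07,"ty": -0.12,"tz": 0.09,"twist": 0,"grip": 0.9},{"tx": -0.09,"ty": -0.15,"tz": 0.09,"twist": 0,"grip": 0.9},{"tx": -0.11,"ty": -0.18,"tz": 0.09,"twist": 0,"grip": 0.9},{"tx": -0.12,"ty": -0.2,"tz": 0.09,"twist": 0,"grip": 0.9},{"tx": -0.12,"ty": -0.2,"tz": 0.09,"twist": 0,"grip": 0.9},{"tx": -0.12,"ty": -0.2,"tz": 0.09,"twist": 0,"grip": 0.9}]'

```text
time: 13.08
eef_pos: [0.4361, 0.1399, 0.2727]
ee_rot: [0.734, 0.68, 0.001, 0.001]
contact_force: [-0.1, -0.4, 0.1]
grip_width: 0.0767
grasp_force: 0.0
```

```bash
python3 - <<'E'
from bench import arm
import cv2
print(arm.read_state()['eef_pos'],arm.read_state()['time'])
cv2.imwrite("pics/end.png",arm.read_camera("scene"))
E
```

```text
[0.43609905 0.13991491 0.27273904] 13.0833
```

View pics/end.png

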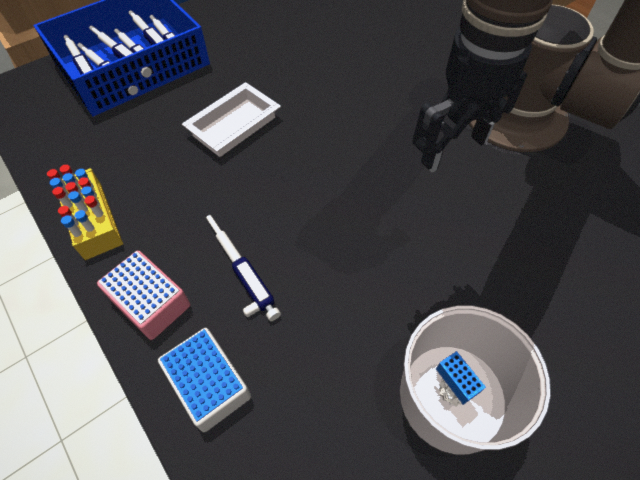

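The final view shows both pieces inside the tub, the rack piece at (461,376) and the ball at (446,393). The pipette is unmoved and the gripper is clear.

```bash
python3 -c "
from bench import arm
print(arm.close_job())"
```

```text
the job is handed in; nothing more can be done
None
```

The paper ball went into the round white waste tub first and the blue rack piece second; the pipette was left where it lay, and the job was handed in at about 13 s on the robot's clock.

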